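# Load a downspout length into the bench crimper

### The job

Open the crimper by pushing its yellow bifold guard door at the fold, until both leaves are folded fully back against the jamb. Then slide the white downspout tube straight into the throat behind the door until its end rests against the red stop, and let go of it there with the door still folded. Leave the brown tube, the carton and the mug where they are.

Things in the scene. Friction and masses are not known exactly. Their poses are not given: they have to be found in the camera images.
- crimper: Blue crimping machine fixed to the bench, 340 mm wide, 128 high (136 at the door track along its front), 280 deep. Origin: on the bench, in the closed door's plane, middle of the 260 mm doorway. x points into the machine, y left along the track, z up. A clear roof (underside 123 mm up) covers the 95 mm behind the door; the floor inside is the bench, with no sill.
- door (a joint): Angle a (rad) of the bifold's first leaf about its pivot. 0: closed flat; grows as the fold moves out to the robot (crimper -x) and left; end stop, fully folded, 1.48. Fold hinge in the crimper frame: x = -130 sin a, y = 130 - 130 cos a (mm). It starts partly folded and stays where left; 1 to 4 N at the fold moves it. Below 45 degrees, pressing the leaf's face closes it: push the pull post.
- door_pivot (a point): Fixed upright pivot of the first leaf at the left jamb, crimper x 0, y +130 mm, 62 mm above the bench. Both yellow leaves are 130 mm between hinge lines, 10 mm thick, from 6 to 118 mm above the bench. The second leaf's free edge runs in the track at crimper x 0, y = 130 - 260 cos a (mm).
- fold_hinge (a point): Point on the fold hinge between the two leaves, 62 mm above the bench; steel barrel 16 mm in diameter, 5 to 121 mm above the bench.
- door_pull (a point): Middle (74 mm up) of the black upright pull post at the fold, 12 mm thick, 18 to 130 mm above the bench, fixed to the first leaf. In the crimper frame it lies from the fold hinge by x = -16 sin a - 22 cos a, y = -16 cos a + 22 sin a (mm), a being the door angle. Pushed on its right side (crimper -y), left and out towards the robot along its arc, it folds the door.
- throat_mouth (a point): Centre of the throat in the door plane, 36 mm above the bench (crimper x 0, y -50 mm). The throat runs along crimper x between steel guides 65 mm high; the passage is 58 mm wide from 35 to 95 mm behind the door plane, flared to about 90 mm in front of that. Axes as the crimper's.
- stop_face (a point): Centre of the red stop plate's face that the tube's end must meet, 95 mm behind the door plane on the throat's centre line, 36 mm above the bench. Axes as the crimper's. A red bar on top of the housing marks it from above, 5 mm further back.
- white_tube_center (a point): Centre, 36 mm above the underside, of the white ribbed downspout: hollow, open ends, 3 mm walls, 200 mm long (x), 52 wide (y), 72 high (z), about 0.2 kg. It lies on its narrow side, the way up it goes into the throat, left or right in front of the crimper. Either end may go in first. When home, 105 mm still sticks out of the doorway.
- brown_tube_center (a point): Centre of the brown tube, same shape and size as the white one, lying on the other side; leave it.
- carton: Cardboard carton 130 x 100 x 85 mm, origin at the centre of its underside; leave it.
- mug: Blue mug 80 mm wide, 95 mm high, origin at the centre of its underside; leave it.

How it is judged:
By the outcome, as a careful person would: the job done as asked, in the order asked, and still so for the second after the job is handed in, with the robot touching nothing.
It also fails if it takes over 64 s, if anything falls off the work surface, if the arm or the gripper's body presses on something with over 40 N, if the wrist force passes 120 N, or if a joint passes its speed limit or range.

### The arm

A 6-joint arm with a two-finger parallel gripper is mounted at the origin on the work surface. World frame = base frame: x ahead of the robot, y to its left, z up, the work surface at z = 0. Lengths are in m, angles in rad, forces in N, time in s.
With the tool pointing down it reaches from about 0.375 to 0.9 m from the base axis. Payload 3.1 kg.
Tool frame: the origin (TCP) lies on the centre line of the jaws, within the pads' length; the fingertips stand robot.nose_length ahead of it and the grasp point (between the pads) lies 6 mm ahead of it (robot.nose_length is the distance from the TCP to the fingertips, in m); z points along the fingers, y is the line along which they close (so a half turn about z gives the same grasp; the last joint's range is limited). The gripper opens to 87 mm and grips with 3 to 60 N. Pads are 19 mm wide; open, the fingers measure 117 mm over their backs; the gripper's body (75 mm by 190 mm) begins 51 mm behind the grasp point.
Start: joints at [1.159, 0.527, 1.433, -0, 1.181, -0.178], TCP at [0.144, 0.608, 0.248] pointing down, gripper open.
Joint ranges: [-3.08, 3.08], [-0.75, 2.2], [0.22, 2.44], [-1.43, 4.57], [0, 2.65], [-2.85, 2.85]. Speed limits (rad/s): [2.79, 2.79, 3.14, 3.14, 3.14, 3.14].

### API

Orientations are given as a unit quaternion [x, y, z, w].
In Python, from rig import robot gives the robot as it stands.
- The arm moves only by the shell command python3 -m crank 'ROWS' [FORCE]. ROWS is JSON, one flat list of numbers, 7 for each row, row after row: the shift along the tool's x, y, z in mm, then the turn, a rotation vector about the tool's x, y, z in degrees, then the closure in counts, from 0 (fully open) to 255 (shut). In form: [x, y, z, ax, ay, az, fingers, x, y, z, ax, ay, az, fingers, ...]. A call has exactly 5 rows; each row is the pose to reach, as a shift and turn from the pose commanded when the call began, along the tool's axes at that moment; what a row does not reach only later rows make up. A row lasts 1/12 s, in which the tool goes at most 41.7 mm and 7.16 degrees, less where a joint would pass 70% of its speed; a pose out of reach is approached as far as the arm can. A call with a gripper value outside its range is refused whole. The fingers move at their own pace and stop on an object; FORCE is the grip in N (left out, the last holds). Time passes only in rows, so rows that repeat a pose let the fingers close, or fill a call up. It gives the time, the measured TCP pose, the force, the opening and the grip force at its end, in the units of the state.
- robot.get_obs(): the state, without advancing time (a new reading comes with each control period).
- robot.camera(name): name is "scene" or "top"; returns a dict with "pixels" (480x640x3 uint8, red, green, blue), "intrinsics" (3x3 intrinsics, pixels), "extrinsics" (4x4, takes a point from camera to world coordinates). Camera axes: x right, y down, z forward; pixel columns grow to the right and rows downward; lengths in m; the calibration is good to about 2 mm. A picture is of the moment at which its call begins. There is no depth.
- robot.hand_in(): hands the job in; it is judged then, once.
The state is a dict: "time": time; "q": joint angles; "joint_velocities": joint speeds; "joint_torque": joint torques, N m; "position": TCP position; "tool_rot": TCP orientation; "ft_force": force on the tool from outside, world axes, zero at the start; "moment": the same for the moment, N m; "grip_width": finger opening in m; "grip_force": force on a finger pad.
Only numpy, scipy, OpenCV 4.12 (cv2) and the standard library are available. Lean on these libraries where they do the work, as an engineer would, in place of code of your own. Each camera call takes 0.05 s, during which the arm holds its last target. There are 200 camera calls.

## Working session

There is one attempt and no reset: what is moved stays moved. The work goes in short steps, Python scripts to look and compute and a shell command to move; the robot and the scene stay as the last step left them, time stands still between calls to the robot, and variables do not carry over. Pictures are saved under pics/ and viewed, at most 10 in all, crops included, and the job is handed in when it is done.

```bash
ls; mkdir -p pics; python3 - <<'E'
from rig import robot
import cv2,numpy as np
print(robot.nose_length, robot.get_obs())
for n in("top","scene"):
    c=robot.camera(n); cv2.imwrite(f"pics/{n}0.png",c["pixels"][:,:,::-1]); print(n,c["intrinsics"].tolist(),np.round(c["extrinsics"],4).tolist())
E
```

```text
pics
0.025 {'time': 0.0, 'q': array([ 1.15952714e+00,  5.28442781e-01,  1.43389608e+00, -1.87306416e-05,
        1.18138501e+00, -1.78512576e-01]), 'joint_velocities': array([ 0.00123771,  0.00087531, -0.00047954,  0.00078134, -0.00038081,
        0.0022594 ]), 'joint_torque': array([-1.16144103e-03, -4.40042210e+01, -1.76589704e+01,  6.31952821e-02,
        5.82905835e-02, -1.78745668e-04]), 'position': array([0.14387282, 0.60752227, 0.24658792]), 'tool_rot': array([ 1.16112172e-01,  9.93235535e-01, -1.02212660e-03, -3.01416848e-04]), 'ft_force': array([ 0.54634851,  0.45373089, -0.29797045]), 'moment': array([-0.06548219,  0.0007489 , -0.01972236]), 'grip_force': 0.0, 'grip_width': 0.08692977557910113}
top [[468.9629467690993, 0.0, 320.27309483143443], [0.0, 468.9629467690993, 233.09826483230506], [0.0, 0.0, 1.0]] [[0.0046, -0.9847, 0.1743, 0.3866], [-0.9997, -0.0084, -0.0209, 0.0202], [0.0221, -0.1741, -0.9845, 1.1502], [0.0, 0.0, 0.0, 1.0]]
scene [[612.0147123925974, 0.0, 331.9634689690366], [0.0, 612.0147123925974, 243.99576688357695], [0.0, 0.0, 1.0]] [[0.3422, 0.7633, -0.5479, 1.4501], [0.9396, -0.276, 0.2022, -0.3052], [0.0031, -0.5841, -0.8117, 1.3618], [0.0, 0.0, 0.0, 1.0]]
```

View pics/top0.png

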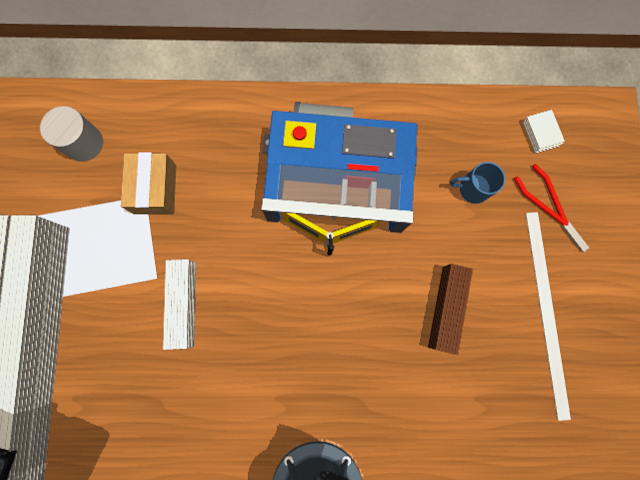

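View pics/scene0.png

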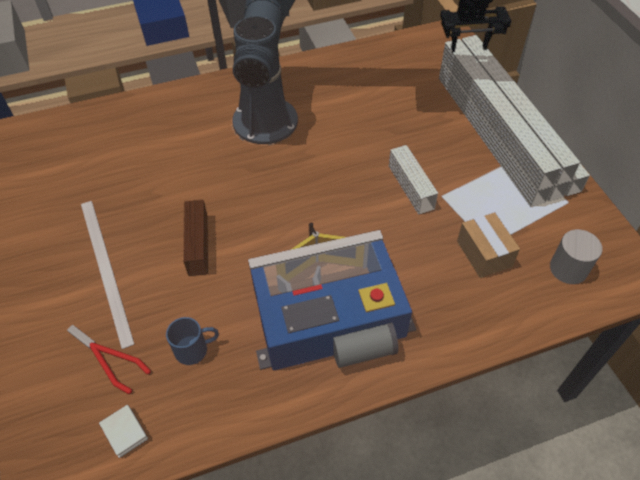

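The top view shows the white tube around (180,304), on the left, and the crimper track running from (264,205) to (412,217). The pull post is near (330,240), and the brown tube is on the right at (447,308). I'll enlarge this view to measure from.

```bash
python3 - <<'E'
import cv2
i=cv2.imread("pics/top0.png")
a=cv2.resize(i[100:260,255:425],None,fx=3.2,fy=3.2,interpolation=cv2.INTER_CUBIC)
b=cv2.resize(i[250:360,155:205],None,fx=4.6,fy=4.6,interpolation=cv2.INTER_CUBIC)
import numpy as np
o=np.zeros((512,800,3),np.uint8);o[:512,:544]=a;o[:506,560:790]=b
cv2.imwrite("pics/crop0.png",o)
E
```

```text
(no output)
```

View pics/crop0.png

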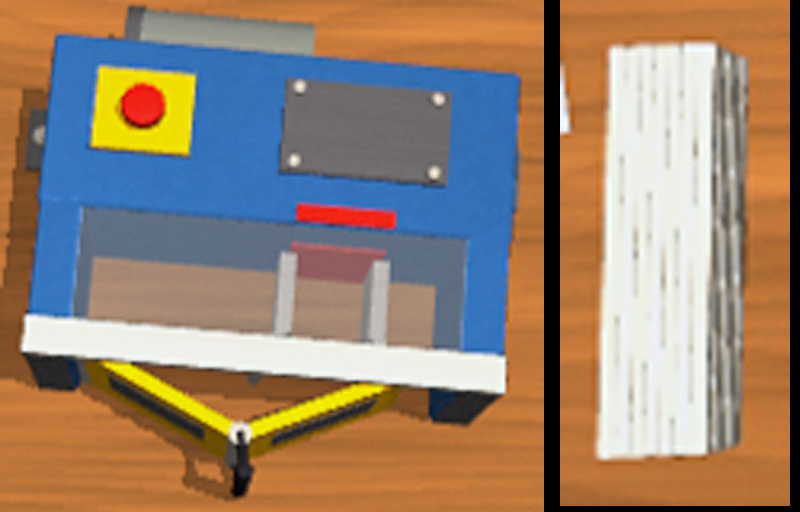

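The crop shows the track bar's corners, the housing's rear corners, the white barrel top at about (239,432), the black post below it, and the tube's top face.

```bash
cat > h.py <<'E'
import numpy as np
from rig import robot
K=np.array([[468.9629,0,320.2731],[0,468.9629,233.0983],[0,0,1]])
def cam():
    c=robot.camera("top"); return c
def pt(u,v,z,E):
    d=E[:3,:3]@np.linalg.inv(K)@[u,v,1]; o=E[:3,3]; return (o+d*(z-o[2])/d[2])[:2]
E
python3 - <<'E'
from h import *
np.set_printoptions(precision=4,suppress=True)
E=cam()["extrinsics"]; np.save("E.npy",E)
A=lambda x,y,z: pt((x+.5)/3.2-.5+255,(y+.5)/3.2-.5+100,z,E)
B=lambda x,y,z: pt((x-560+.5)/4.6-.5+155,(y+.5)/4.6-.5+250,z,E)
t=[A(27,316,.136),A(506,354,.136),A(504,391,.136),A(22,353,.136)]
r=[A(57,36,.128),A(519,75,.128)]
red=[A(297,213,.131),A(396,220,.131)]
print("track",np.array(t)); print("rear",np.array(r)); print("red",np.array(red), np.mean(red,0))
for p,q in((t[0],t[1]),(t[3],t[2]),(r[0],r[1]),(t[3],r[0]),(t[2],r[1])):
    d=np.array(p)-q; print(np.linalg.norm(d),np.degrees(np.arctan2(-d[0],d[1])))
print("hinge",A(239,432,.121),"post",A(243,460,.13))
w=np.array([B(610,45,.072),B(716,44,.072),B(708,455,.072),B(598,458,.072)])
print("tube",w,w.mean(0),[np.linalg.norm(w[i]-w[(i+1)%4]) for i in range(4)])
d=(w[0]+w[1]-w[2]-w[3]);print(np.degrees(np.arctan2(d[1],d[0])))
# crimper pose from the track bar + depth
d=(t[0]+t[3]-t[1]-t[2]);th=np.arctan2(-d[0],d[1]);R=np.array([[np.cos(th),-np.sin(th)],[np.sin(th),np.cos(th)]])
c=np.mean(t,0);print("yaw",np.degrees(th),"trackctr",c)
for n,p in(("front",(t[2]+t[3])/2),("rear",np.mean(r,0)),("red",np.mean(red,0)),("hinge",A(239,432,.121)),("post",A(243,460,.13))): print(n,(R.T@(p-c))*1000)
E
```

```text
track [[ 0.6432  0.1259]
 [ 0.6195 -0.2071]
 [ 0.5932 -0.2049]
 [ 0.6169  0.1287]]
rear [[ 0.8539  0.1105]
 [ 0.8288 -0.2246]]
red [[ 0.7216 -0.0625]
 [ 0.7172 -0.1327]] [ 0.7194 -0.0976]
0.33387181381201647 -4.085789946870252
0.33445586292763074 -4.069324460546254
0.33599409392889235 -4.297012905848702
0.2377023050891933 85.6080698407865
0.2363808010985198 85.23404574642223
hinge [ 0.5654 -0.0219] post [ 0.5443 -0.0243]
tube [[0.5131 0.3524]
 [0.514  0.2998]
 [0.3142 0.293 ]
 [0.3126 0.3458]] [0.4135 0.3228] [np.float64(0.05256404338031091), np.float64(0.199932878715506), np.float64(0.052758301402622), np.float64(0.20061871006417797)]
1.920684662093113
yaw -4.077550009144025 trackctr [ 0.6182 -0.0393]
front [-13.2018   0.2974]
rear [223.8295  -1.7747]
red [105.0717 -50.9187]
hinge [-53.8806  13.6081]
post [-74.7547   9.703 ]
```

Red bar, hinge and track agree: the crimper origin is about (0.623, -0.040), yaw -4.15°, door angle a ≈ 0.46. The tube is at (0.4135, 0.3228), yaw 1.9°. I'm starting the approach with the fingers closed.

```bash
cat >> h.py <<'E'
from scipy.spatial.transform import Rotation as Ro
O=np.array([.623,-.040]); TH=np.radians(-4.15)
Rc=np.array([[np.cos(TH),-np.sin(TH)],[np.sin(TH),np.cos(TH)]])
def W(x,y): return O+Rc@(np.array([x,y])/1000)   # crimper mm -> world
def C(p): return Rc.T@(np.array(p[:2])-O)*1000
def go(x,y,z,yaw):  # world TCP target, yaw of tool x (deg) -> tool-frame shift mm, turn deg
    o=robot.get_obs(); R=Ro.from_quat(o["tool_rot"])
    T=Ro.from_euler("z",yaw,degrees=True)*Ro.from_euler("x",180,degrees=True)
    s=R.inv().apply(np.array([x,y,z])-o["position"])*1000
    print("t",round(o["time"],2),"shift",s.round(1),"turn",np.degrees((R.inv()*T).as_rotvec()).round(1),"C",C(o["position"]).round(1),"z",o["position"][2].round(4),"F",o["ft_force"].round(1),"w",round(o["grip_width"],4))
E
python3 -m crank '[-26,-28,0,0,0,0,255,-53,-56,0,0,0,0,255,-79,-84,0,0,0,0,255,-106,-112,0,0,0,0,255,-132,-140,0,0,0,0,255]' 40
python3 -m crank '[-26,-28,0,0,0,0,255,-53,-56,0,0,0,0,255,-79,-84,0,0,0,0,255,-106,-112,0,0,0,0,255,-132,-140,0,0,0,0,255]'
python3 -c "
from h import *
x,y=W(-93,-27); go(x,y,.2,85.85)"
```

```text
time: 0.57
position: [0.2407, 0.4398, 0.2473]
tool_rot: [0.116, 0.993, -0.0, -0.0]
ft_force: [0.7, -0.1, -0.1]
grip_width: 0.0618
grip_force: 0.0
time: 0.98
position: [0.337, 0.2731, 0.2476]
tool_rot: [0.116, 0.993, 0.0, 0.0]
ft_force: [0.6, 1.1, 0.8]
grip_width: 0.0287
grip_force: 0.0
t 0.98 shift [-263.  -280.3   47.6] turn [ 0.   0.  80.8] C [-307.9  291.6] z 0.2476 F [0.6 1.1 0.8] w 0.0287
```

```bash

python3 -m crank '[-26,-28,0,0,0,7,255,-53,-56,0,0,0,14,255,-79,-84,0,0,0,21,255,-106,-112,0,0,0,28,255,-132,-140,0,0,0,35,255]'
python3 -c "
from h import *
x,y=W(-93,-27); go(x,y,.2,85.85)"
```

```text
time: 1.4
position: [0.4332, 0.1062, 0.2476]
tool_rot: [0.412, 0.911, 0.0, 0.0]
ft_force: [0.9, 0.2, 0.0]
grip_width: 0.0018
grip_force: 0.0
t 1.4 shift [-187.8  -38.4   47.6] turn [ 0.  -0.  45.4] C [-199.9  132.1] z 0.2476 F [0.9 0.2 0. ] w 0.0018
```

```bash

python3 -m crank '[-38,-8,0,0,0,7,255,-75,-15,0,0,0,14,255,-113,-23,10,0,0,21,255,-150,-31,20,0,0,28,255,-187,-38,30,0,0,35,255]'
python3 -c "
from h import *
x,y=W(-93,-27); go(x,y,.115,85.85)"
```

```text
time: 1.82
position: [0.529, -0.0588, 0.2172]
tool_rot: [0.667, 0.745, 0.0, 0.0]
ft_force: [1.0, 0.4, 0.2]
grip_width: 0.0004
grip_force: 0.0
t 1.82 shift [ -1.3  -0.9 102.2] turn [ 0.  -0.  10.4] C [-92.4 -25.6] z 0.2172 F [1.  0.4 0.2] w 0.0004
```

```bash

python3 -m crank '[-1,-1,25,0,0,5,255,-1,-1,50,0,0,10.4,255,-1,-1,75,0,0,10.4,255,-1,-1,102,0,0,10.4,255,-1,-1,102,0,0,10.4,255]'
python3 -m crank '[5,0,0,0,0,0,255,10,0,0,0,0,0,255,14,-1,0,0,0,0,255,20,-2,0,0,0,0,255,26,-8,0,0,0,0,255]'
python3 -c "
from h import *
import cv2
x,y=W(-121,17); go(x,y,.115,85.85)
c=robot.camera('scene'); cv2.imwrite('pics/s1.png',cv2.resize(c['pixels'][150:400,180:480,::-1],None,fx=2.4,fy=2.4))"
```

```text
time: 2.23
position: [0.5243, -0.0572, 0.1111]
tool_rot: [0.73, 0.683, -0.002, -0.005]
ft_force: [-0.6, 0.6, 0.2]
grip_width: 0.0004
grip_force: 0.0
time: 2.65
position: [0.519, -0.0343, 0.1173]
tool_rot: [0.728, 0.686, -0.004, 0.001]
ft_force: [-12.3, -17.2, 8.2]
grip_width: 0.0002
grip_force: 8.7
t 2.65 shift [ 19.1 -16.6   2.2] turn [-0.3  0.4  0.7] C [-104.1   -1.9] z 0.1173 F [-12.3 -17.2   8.2] w 0.0002
```

View pics/s1.png

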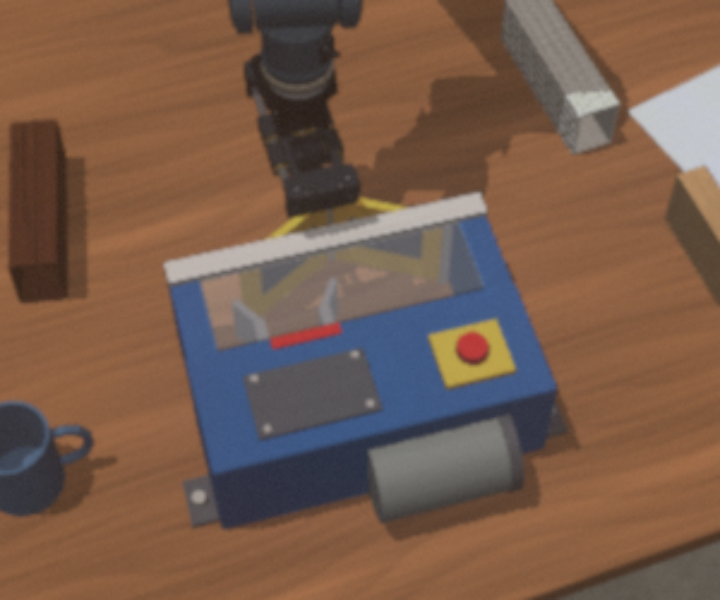

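The scene view shows the gripper in front of the door at about (325,190), with a little reaction force, so it is in contact with the post. I'll continue along the arc.

```bash

python3 -m crank '[4,-5,0,0,0,0,255,9,-10,0,0,0,0,255,13,-15,0,0,0,0,255,18,-20,0,0,0,0,255,24,-25,0,0,0,0,255]'
python3 -m crank '[6,-4,0,0,0,0,255,12,-8,0,0,0,0,255,18,-12,0,0,0,0,255,25,-16,0,0,0,0,255,32,-19,0,0,0,0,255]'
python3 -c "
from h import *
x,y=W(-150,68); go(x,y,.115,85.85)"
```

```text
time: 3.12
position: [0.4956, -0.0064, 0.1168]
tool_rot: [0.729, 0.684, -0.002, -0.0]
ft_force: [-5.4, -5.5, 1.0]
grip_width: 0.0003
grip_force: 2.9
time: 3.53
position: [0.4809, 0.0279, 0.1163]
tool_rot: [0.73, 0.684, 0.0, 0.0]
ft_force: [-1.6, -3.7, 0.7]
grip_width: 0.0003
grip_force: 1.3
t 3.53 shift [10.6 -3.3  1.3] turn [0.1 0.  0.4] C [-146.7   57.4] z 0.1163 F [-1.6 -3.7  0.7] w 0.0003
```

```bash

python3 -m crank '[8,-3,0,0,0,0,255,16,-6,0,0,0,0,255,24,-8,0,0,0,0,255,32,-10,0,0,0,0,255,40,-11,0,0,0,0,255]'
python3 -m crank '[7,0,0,0,0,0,255,14,-1,0,0,0,0,255,20,-1,0,0,0,0,255,25,-1,0,0,0,0,255,28,-1,0,0,0,0,255]'
python3 -c "
from h import *
x,y=W(-157,123); go(x,y,.115,85.85)"
```

```text
time: 3.95
position: [0.4728, 0.0689, 0.1157]
tool_rot: [0.73, 0.684, 0.0, 0.0]
ft_force: [-1.4, -1.7, 1.9]
grip_width: 0.0005
grip_force: 1.3
time: 4.37
position: [0.4731, 0.0942, 0.1154]
tool_rot: [0.728, 0.685, -0.002, 0.001]
ft_force: [-3.9, -24.4, 3.0]
grip_width: 0.0002
grip_force: 11.9
t 4.37 shift [-0.   2.2  0.4] turn [-0.1  0.3  0.7] C [-159.2  123. ] z 0.1154 F [ -3.9 -24.4   3. ] w 0.0002
```

```bash

python3 -m crank '[2,0,0,0,0,0,255,2,0,0,0,0,0,255,-10,-2,0,0,0,0,255,-25,-4,0,0,0,0,255,-40,-6,0,0,0,0,255]'
python3 -m crank '[0,-5,-40,0,0,0,0,0,-5,-75,0,0,0,0,0,-5,-110,0,0,0,0,0,-5,-130,0,0,0,0,0,-5,-130,0,0,0,0]'
python3 -c "
from h import *
import cv2
a=np.radians(1.9); p=np.array([.4135,.3228])-.06*np.array([np.cos(a),np.sin(a)])
go(p[0],p[1],.2,181.9)
c=robot.camera('scene'); cv2.imwrite('pics/s2.png',cv2.resize(c['pixels'][150:400,180:480,::-1],None,fx=2.4,fy=2.4))"
```

```text
time: 4.78
position: [0.4659, 0.0562, 0.1155]
tool_rot: [0.73, 0.684, 0.001, 0.001]
ft_force: [0.6, 0.1, 0.3]
grip_width: 0.0006
grip_force: 0.0
time: 5.2
position: [0.4638, 0.0567, 0.25]
tool_rot: [0.73, 0.683, 0.004, 0.004]
ft_force: [-0.1, 0.3, -0.4]
grip_width: 0.0259
grip_force: 0.0
t 5.2 shift [ 256.3 -128.    48.5] turn [  0.5   0.6 -95.7] C [-165.8   84.9] z 0.25 F [-0.1  0.3 -0.4] w 0.0259
```

View pics/s2.png

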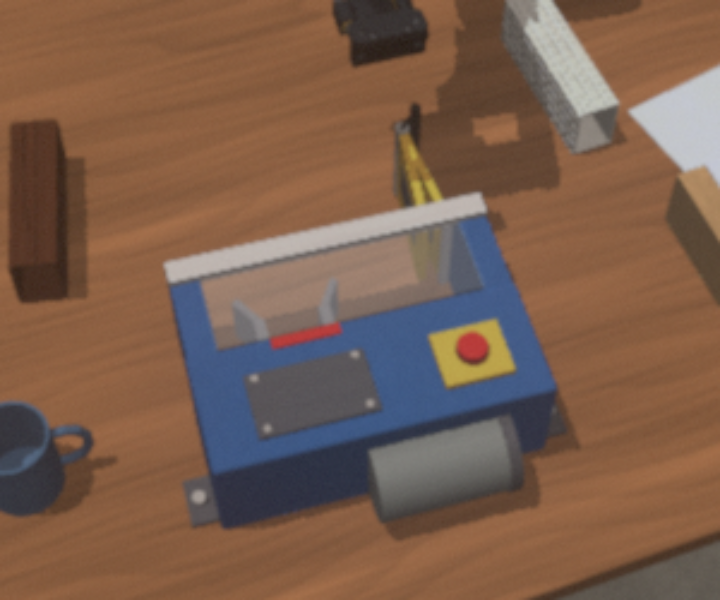

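The door is fully folded: both leaves stand together at about (420,190), with the post at (415,115). Next I go to the tube.

```bash

python3 -m crank '[25,-13,0,0,0,-7,0,50,-25,0,0,0,-14,0,75,-38,0,0,0,-21,0,100,-50,0,0,0,-28,0,125,-63,0,0,0,-35,0]'
python3 -c "
from h import *
go(.3535,.3208,.2,181.9)"
```

```text
time: 5.67
position: [0.4042, 0.1867, 0.2441]
tool_rot: [0.488, 0.873, -0.0, -0.001]
ft_force: [0.4, 1.0, 0.3]
grip_width: 0.0632
grip_force: 0.0
t 5.67 shift [140.7  27.1  44.2] turn [ -0.1  -0.1 -60.3] C [-234.7  210.3] z 0.2441 F [0.4 1.  0.3] w 0.0632
```

```bash

python3 -m crank '[28,5,5,0,0,-7,0,56,11,10,0,0,-14,0,84,16,15,0,0,-21,0,112,22,20,0,0,-28,0,140,27,24,0,0,-35,0]'
python3 -m crank '[0,0,0,0,0,-7,0,0,0,0,0,0,-14,0,0,0,0,0,0,-21,0,0,0,0,0,0,-25.3,0,0,0,0,0,0,-25.3,0]'
python3 -c "
from h import *
go(.3535,.3208,.051,181.9)"
```

```text
time: 6.08
position: [0.3544, 0.3205, 0.2197]
tool_rot: [0.203, 0.979, -0.001, -0.001]
ft_force: [0.8, 0.3, 0.5]
grip_width: 0.0861
grip_force: 0.0
time: 6.5
position: [0.3548, 0.3193, 0.22]
tool_rot: [-0.014, 1.0, -0.0, -0.001]
ft_force: [-0.7, -0.2, -0.3]
grip_width: 0.0869
grip_force: 0.0
t 6.5 shift [  0.9   1.7 169. ] turn [-0.  -0.1 -0.3] C [-293.5  338.9] z 0.22 F [-0.7 -0.2 -0.3] w 0.0869
```

```bash

python3 -m crank '[1,2,40,0,0,0,0,1,2,80,0,0,0,0,1,2,115,0,0,0,0,1,2,145,0,0,0,0,1,2,169,0,0,0,0]'
python3 -m crank '[0,0,0,0,0,0,120,0,0,0,0,0,0,140,0,0,0,0,0,0,180,0,0,0,0,0,0,180,0,0,0,0,0,0,180]' 55
python3 -m crank '[0,0,0,0,0,0,180,0,0,0,0,0,0,180,0,0,-10,0,0,0,180,0,0,-20,0,0,0,180,0,0,-30,0,0,0,180]' 55
python3 -c "
from h import *
import cv2
x,y=W(-195,-50);go(x,y,.18,175.85)
c=robot.camera('scene'); cv2.imwrite('pics/s3.png',cv2.resize(c['pixels'][80:330,280:580,::-1],None,fx=2.4,fy=2.4))"
```

```text
time: 6.92
position: [0.3534, 0.3205, 0.0495]
tool_rot: [-0.012, 1.0, -0.001, -0.002]
ft_force: [-1.1, 0.4, -0.0]
grip_width: 0.0869
grip_force: 0.0
time: 7.33
position: [0.3555, 0.3217, 0.0541]
tool_rot: [-0.013, 1.0, 0.001, 0.002]
ft_force: [0.8, 0.3, 0.4]
grip_width: 0.0616
grip_force: 0.0
time: 7.75
position: [0.3542, 0.321, 0.0835]
tool_rot: [-0.014, 1.0, -0.0, -0.0]
ft_force: [-0.3, -0.5, -3.3]
grip_width: 0.0517
grip_force: 55.0
t 7.75 shift [ -59.8 -398.6  -96.4] turn [-0.  -0.   5.7] C [-294.2  340.6] z 0.0835 F [-0.3 -0.5 -3.3] w 0.0517
```

View pics/s3.png

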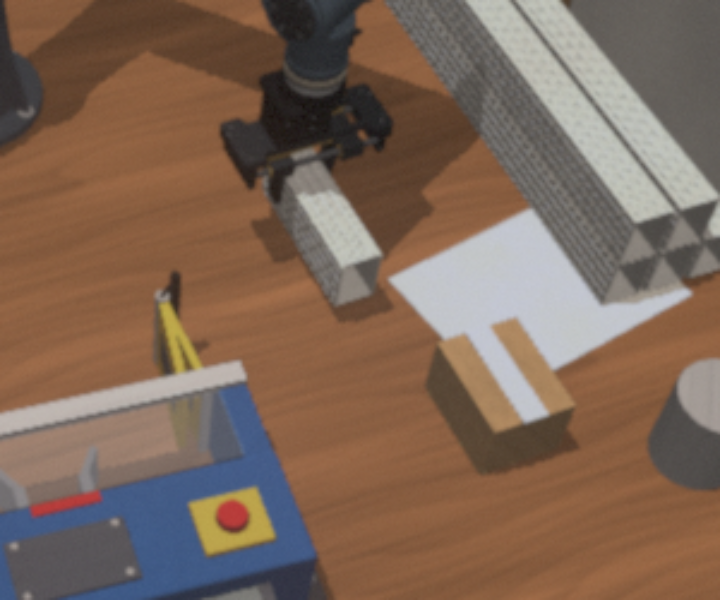

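The tube is gripped near its rear end and is level, and the door is still folded. Now I lift it and carry it over the door.

```bash

python3 -m crank '[0,0,-20,0,0,0,180,0,0,-50,0,0,0,180,0,0,-85,0,0,0,180,0,0,-120,0,0,0,180,0,0,-140,0,0,0,180]'
python3 -m crank '[-2,-15,0,0,0,0,180,-7,-45,0,0,0,1,180,-11,-75,0,0,0,2,180,-15,-105,0,0,0,2,180,-20,-135,0,0,0,2,180]'
python3 -m crank '[-4,-29,0,0,0,1,180,-8,-58,0,0,0,1,180,-12,-87,0,0,0,2,180,-16,-116,0,0,0,2,180,-20,-145,0,0,0,2,180]'
python3 -c "
from h import *
x,y=W(-195,-50);go(x,y,.22,175.85)"
```

```text
time: 8.22
position: [0.3553, 0.3217, 0.2263]
tool_rot: [-0.014, 1.0, 0.001, 0.002]
ft_force: [1.1, -0.7, -2.8]
grip_width: 0.0515
grip_force: 55.0
time: 8.63
position: [0.3773, 0.1855, 0.223]
tool_rot: [0.003, 1.0, -0.0, -0.0]
ft_force: [0.4, -0.6, -2.2]
grip_width: 0.0516
grip_force: 55.0
time: 9.05
position: [0.3965, 0.0403, 0.2229]
tool_rot: [0.021, 1.0, -0.0, -0.0]
ft_force: [-0.1, 0.2, -2.8]
grip_width: 0.0515
grip_force: 55.0
t 9.05 shift [ -33.3 -114.8    3. ] turn [-0.  -0.   1.7] C [-231.7   63.7] z 0.2229 F [-0.1  0.2 -2.8] w 0.0515
```

```bash

python3 -m crank '[-7,-28,0,0,0,1,180,-15,-56,0,0,0,1.7,180,-24,-84,0,0,0,1.7,180,-30,-106,0,0,0,1.7,180,-33,-115,0,0,0,1.7,180]'
python3 -m crank '[0,0,15,0,0,0,180,0,0,40,0,0,0,180,0,0,65,0,0,0,180,0,0,85,0,0,0,180,0,0,100,0,0,0,180]'
python3 -c "
from h import *
import cv2
x,y=W(-195,-50);go(x,y,.056,175.85)
for n in ('scene','top'):
  c=robot.camera(n); cv2.imwrite('pics/'+n+'4.png',c['pixels'][:,:,::-1])
a=cv2.imread('pics/scene4.png')[140:340,180:420];b=cv2.imread('pics/top4.png')[130:380,230:430]
o=np.zeros((500,800,3),np.uint8);a=cv2.resize(a,(480,400));b=cv2.resize(b,(300,375));o[:400,:480]=a;o[:375,490:790]=b
cv2.imwrite('pics/m4.png',o)"
```

```text
time: 9.47
position: [0.4263, -0.0777, 0.2231]
tool_rot: [0.037, 0.999, -0.001, 0.001]
ft_force: [0.2, 0.5, -2.5]
grip_width: 0.0514
grip_force: 55.0
time: 9.88
position: [0.424, -0.0737, 0.1214]
tool_rot: [0.036, 0.999, 0.001, -0.001]
ft_force: [0.2, -0.2, -2.5]
grip_width: 0.0513
grip_force: 55.0
t 9.88 shift [-1.1 -2.  65.4] turn [ 0.1 -0.1  0. ] C [-196.  -48.] z 0.1214 F [ 0.2 -0.2 -2.5] w 0.0513
```

View pics/m4.png

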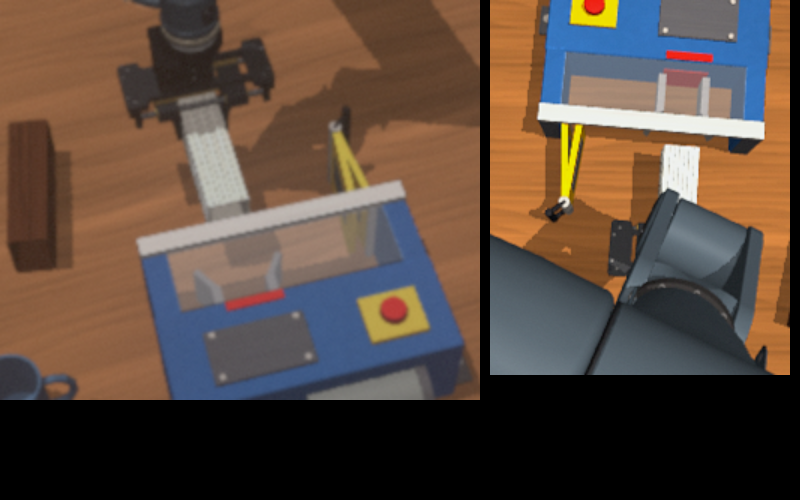

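The tube lines up with the throat, with its front just short of the doorway at (682,150) in the right panel. The door is folded at about (568,165). Lowering the tube and inserting it.

```bash

python3 -m crank '[-1,-2,20,0,0,0,180,-1,-2,40,0,0,0,180,-1,-2,55,0,0,0,180,-1,-2,64,0,0,0,180,-1,-2,66,0,0,0,180]'
python3 -m crank '[-5,0,0,0,0,0,180,-14,0,0,0,0,0,180,-23,0,0,0,0,0,180,-32,0,0,0,0,0,180,-40,0,0,0,0,0,180]'
python3 -m crank '[-8,0,0,0,0,0,180,-16,0,0,0,0,0,180,-24,0,0,0,0,0,180,-32,0,0,0,0,0,180,-40,0,0,0,0,0,180]'
python3 -c "
from h import *
x,y=W(-64,-50);go(x,y,.055,175.85)"
```

```text
time: 10.4
position: [0.426, -0.0765, 0.0562]
tool_rot: [0.036, 0.999, 0.0, -0.001]
ft_force: [-0.0, 0.5, -3.4]
grip_width: 0.0513
grip_force: 55.0
time: 10.82
position: [0.4683, -0.0801, 0.0574]
tool_rot: [0.036, 0.999, -0.001, 0.002]
ft_force: [0.1, -0.2, -3.0]
grip_width: 0.0517
grip_force: 55.0
time: 11.23
position: [0.5065, -0.0825, 0.0565]
tool_rot: [0.036, 0.999, 0.0, -0.0]
ft_force: [-0.1, 0.2, -2.3]
grip_width: 0.0515
grip_force: 55.0
t 11.23 shift [-49.1   0.8   1.4] turn [ 0. -0.  0.] C [-113.1  -50.8] z 0.0565 F [-0.1  0.2 -2.3] w 0.0515
```

Entering cleanly with no side force. I'll continue more slowly and 2 mm lower, to near the stop.

```bash

python3 -m crank '[-7,1,1,0,0,0,180,-14,1,2,0,0,0,180,-22,1,2,0,0,0,180,-30,1,3,0,0,0,180,-38,1,3,0,0,0,180]'
python3 -m crank '[-2,0,0,0,0,0,180,-4,0,0,0,0,0,180,-6,0,0,0,0,0,180,-8,0,0,0,0,0,180,-10,0,0,0,0,0,180]'
python3 -c "
from h import *
x,y=W(-64,-50);go(x,y,.055,175.85)"
```

```text
time: 11.65
position: [0.5433, -0.084, 0.054]
tool_rot: [0.036, 0.999, 0.0, -0.001]
ft_force: [-3.8, 0.3, 3.3]
grip_width: 0.0519
grip_force: 55.0
time: 12.07
position: [0.5514, -0.0845, 0.0538]
tool_rot: [0.036, 0.999, 0.0, -0.003]
ft_force: [-11.7, -1.9, 11.0]
grip_width: 0.0517
grip_force: 55.0
t 12.07 shift [-4.1 -0.4 -1.2] turn [ 0.  -0.3  0. ] C [-68.1 -49.6] z 0.0538 F [-11.7  -1.9  11. ] w 0.0517
```

```bash

python3 -m crank '[0,0,-1,0,0,0,180,0,0,-2,0,0,0,180,0,0,-2,0,0,0,180,0,0,-2,0,0,0,180,0,0,-2,0,0,0,180]'
python3 -m crank '[-1,0,0,0,0,0,180,-2,0,0,0,0,0,180,-3,0,0,0,0,0,180,-3,0,0,0,0,0,180,-3,0,0,0,0,0,180]'
python3 -c "
from h import *
x,y=W(-64,-50);go(x,y,.055,175.85)"
```

```text
time: 12.48
position: [0.5514, -0.0843, 0.0546]
tool_rot: [0.036, 0.999, 0.001, -0.003]
ft_force: [-6.0, 0.2, -2.0]
grip_width: 0.0518
grip_force: 55.0
time: 12.9
position: [0.5516, -0.0838, 0.0544]
tool_rot: [0.037, 0.999, 0.001, -0.006]
ft_force: [-13.1, 0.8, 3.6]
grip_width: 0.0515
grip_force: 55.0
t 12.9 shift [-4.  -1.1 -0.6] turn [ 0.1 -0.6 -0. ] C [-68.  -48.9] z 0.0544 F [-13.1   0.8   3.6] w 0.0515
```

It stops hard at about the expected place (13 N, no advance). I'll release, rise, and check with the cameras.

```bash

python3 -m crank '[2,0,1,0,0,0,180,2,0,1,0,0,0,100,2,0,1,0,0,0,40,2,0,1,0,0,0,0,2,0,1,0,0,0,0]' 
python3 -m crank '[0,0,0,0,0,0,0,0,0,0,0,0,0,0,0,0,0,0,0,0,0,0,0,-10,0,0,0,0,0,0,-25,0,0,0,0]'
python3 -m crank '[0,0,-30,0,0,0,0,0,0,-60,0,0,0,0,0,0,-95,0,0,0,0,50,0,-130,0,0,0,0,80,20,-140,0,0,0,0]'
python3 -m crank '[10,40,0,0,0,0,0,20,80,0,0,0,0,0,30,120,0,0,0,0,0,40,160,0,0,0,0,0,40,200,0,0,0,0,0]'
python3 -c "
from h import *
import cv2
go(.55,-.08,.055,175.85)
for n in ('scene','top'):
  c=robot.camera(n); cv2.imwrite('pics/'+n+'5.png',c['pixels'][:,:,::-1])
a=cv2.imread('pics/scene5.png')[170:340,220:420];b=cv2.imread('pics/top5.png')[140:290,260:420]
o=np.zeros((540,800,3),np.uint8);a=cv2.resize(a,(300,255));b=cv2.resize(b,None,fx=3,fy=3,interpolation=2);o[:255,:300]=a;o[:450,310:790]=b
cv2.imwrite('pics/m5.png',o)"
```

```text
time: 13.32
position: [0.5565, -0.0855, 0.0548]
tool_rot: [0.036, 0.999, -0.0, 0.002]
ft_force: [-0.7, -0.5, -0.9]
grip_width: 0.0654
grip_force: 0.0
time: 13.73
position: [0.5538, -0.0847, 0.079]
tool_rot: [0.036, 0.999, 0.0, -0.002]
ft_force: [-0.4, 0.4, 0.0]
grip_width: 0.0858
grip_force: 0.0
time: 14.15
position: [0.4897, -0.0673, 0.2182]
tool_rot: [0.037, 0.999, -0.002, 0.004]
ft_force: [-0.7, 0.5, 0.3]
grip_width: 0.0871
grip_force: 0.0
time: 14.57
position: [0.4585, 0.1392, 0.2154]
tool_rot: [0.036, 0.999, -0.0, -0.001]
ft_force: [0.7, -0.4, -0.3]
grip_width: 0.0869
grip_force: 0.0
t 14.57 shift [-107.5 -212.   160.3] turn [-0.  -0.1 -0. ] C [-177.   166.9] z 0.2154 F [ 0.7 -0.4 -0.3] w 0.0869
```

View pics/m5.png

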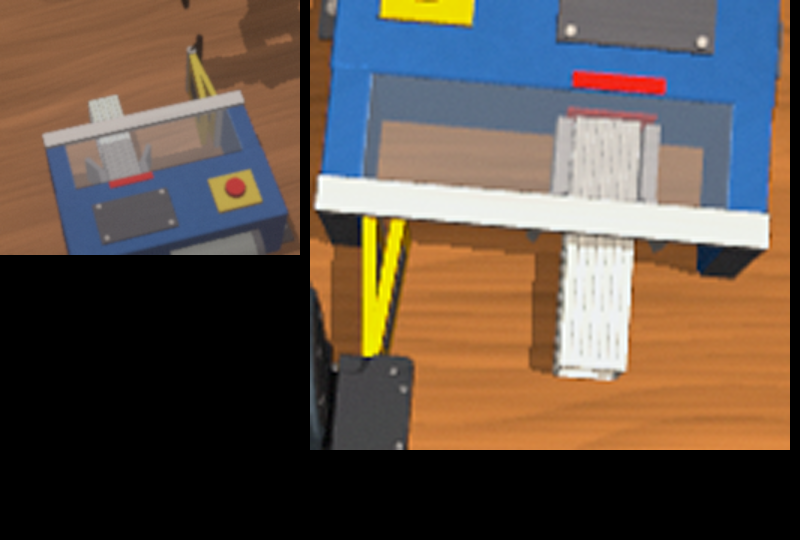

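The tube sits in the throat with its front end near (605,115) and its rear edge near (591,371). The door is still folded at (380,290). I'll check the tube ends numerically.

```bash
python3 - <<'E'
from h import *
E=np.load("E.npy")
for u,v in((591,371),(605,116)):
    print(C(pt((u-310+.5)/3-.5+260,(v+.5)/3-.5+140,.072,E)))
import cv2
b=cv2.imread('pics/top5.png')[165:270,330:390]
cv2.imwrite('pics/z5.png',cv2.resize(b,None,fx=5.7,fy=5.7,interpolation=2))
E
```

```text
[-112.73424896  -47.82871927]
[ 91.64554834 -45.76652776]
```

View pics/z5.png

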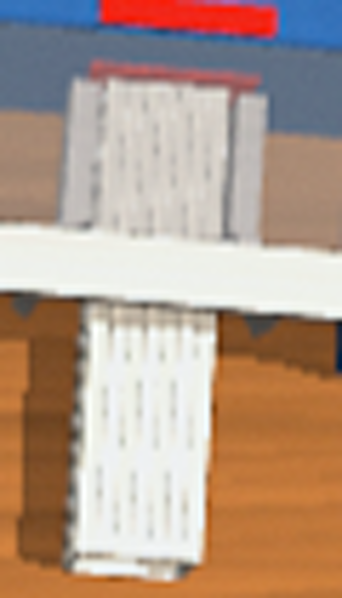

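My numbers put the front end at 91.5 mm against 95 mm, which is within my calibration error. To be sure, I'll push the rear end's walls with the fingers opened about 40 mm and see whether it moves.

```bash

python3 -m crank '[8,-40,0,0,0,0,138,8,-80,0,0,0,0,138,5,-120,0,0,0,0,138,0,-160,0,0,0,0,138,-15,-200,0,0,0,0,138]' 40
python3 -c "
from h import *
x,y=W(-145,-48);go(x,y,.042,175.85)"
```

```text
time: 15.08
position: [0.4592, -0.0635, 0.2151]
tool_rot: [0.036, 0.999, 0.0, -0.001]
ft_force: [0.6, 0.5, 0.1]
grip_width: 0.0613
grip_force: 0.0
t 15.08 shift [-17.  -12.8 173.1] turn [ 0.  -0.1  0. ] C [-161.7  -35.3] z 0.2151 F [0.6 0.5 0.1] w 0.0613
```

```bash

python3 -m crank '[-17,-13,35,0,0,0,138,-17,-13,70,0,0,0,138,-17,-13,105,0,0,0,138,-17,-13,140,0,0,0,138,-17,-13,173,0,0,0,138]'
python3 -m crank '[0,0,0,0,0,0,138,-4,0,0,0,0,0,138,-8,0,0,0,0,0,138,-12,0,0,0,0,0,138,-16,0,0,0,0,0,138]'
python3 -m crank '[-2,0,0,0,0,0,138,-4,0,0,0,0,0,138,-6,0,0,0,0,0,138,-8,0,0,0,0,0,138,-10,0,0,0,0,0,138]'
python3 -c "
from h import *
x,y=W(-115,-48);go(x,y,.042,175.85)"
```

```text
time: 15.5
position: [0.4777, -0.0774, 0.0406]
tool_rot: [0.037, 0.999, -0.0, 0.001]
ft_force: [0.3, -0.0, -0.2]
grip_width: 0.0407
grip_force: 0.0
time: 15.92
position: [0.4958, -0.078, 0.0443]
tool_rot: [0.036, 0.999, -0.001, 0.003]
ft_force: [0.6, 0.2, 0.3]
grip_width: 0.04
grip_force: 0.0
time: 16.33
position: [0.5001, -0.077, 0.0417]
tool_rot: [0.036, 0.999, 0.001, -0.004]
ft_force: [-9.7, -2.2, 5.7]
grip_width: 0.0401
grip_force: 4.7
t 16.33 shift [-4.9 -2.2 -0.4] turn [ 0.1 -0.4  0. ] C [-119.9  -45.8] z 0.0417 F [-9.7 -2.2  5.7] w 0.0401
```

```bash

python3 -m crank '[-2,0,0,0,0,0,138,-4,0,0,0,0,0,138,-6,0,0,0,0,0,138,-6,0,0,0,0,0,138,-6,0,0,0,0,0,138]'
python3 -m crank '[-2,0,0,0,0,0,138,-4,0,0,0,0,0,138,-4,0,0,0,0,0,138,-4,0,0,0,0,0,138,-4,0,0,0,0,0,138]'
python3 -c "
from h import *
x,y=W(-115,-48);go(x,y,.042,175.85)"
```

```text
time: 16.75
position: [0.5001, -0.0762, 0.041]
tool_rot: [0.036, 0.999, 0.003, -0.01]
ft_force: [-16.9, -3.4, 9.6]
grip_width: 0.04
grip_force: 8.1
time: 17.17
position: [0.5, -0.0757, 0.0409]
tool_rot: [0.037, 0.999, 0.004, -0.014]
ft_force: [-23.9, -4.9, 15.3]
grip_width: 0.0398
grip_force: 11.6
t 17.17 shift [-5.1 -3.5 -1.3] turn [ 0.3 -1.6 -0. ] C [-120.1  -44.5] z 0.0409 F [-23.9  -4.9  15.3] w 0.0398
```

It is rigid at 24 N with no movement, so the tube is home against the stop. Back off and take a last look.

```bash

python3 -m crank '[12,0,0,0,0,0,138,24,0,0,0,0,0,138,38,0,0,0,0,0,138,38,0,-30,0,0,0,138,38,0,-60,0,0,0,138]'
python3 -m crank '[0,0,-40,0,0,0,138,0,0,-80,0,0,0,138,0,0,-110,0,0,0,138,0,0,-110,0,0,0,138,0,0,-110,0,0,0,138]'
python3 -c "
from h import *
import cv2
go(.55,-.08,.055,175.85)
for n in ('scene',):
  c=robot.camera(n); cv2.imwrite('pics/'+n+'6.png',c['pixels'][:,:,::-1])
a=cv2.imread('pics/scene6.png')[120:370,150:550];cv2.imwrite('pics/m6.png',cv2.resize(a,None,fx=2,fy=2,interpolation=2))"
```

```text
time: 17.58
position: [0.4732, -0.0752, 0.1006]
tool_rot: [0.036, 0.999, 0.001, -0.003]
ft_force: [1.6, -0.7, -0.1]
grip_width: 0.0399
grip_force: 0.0
time: 18.0
position: [0.4767, -0.0763, 0.2135]
tool_rot: [0.036, 0.999, -0.001, 0.003]
ft_force: [0.5, 0.1, -1.1]
grip_width: 0.0397
grip_force: 0.0
t 18.0 shift [-72.5   1.8 158.9] turn [-0.1  0.3  0. ] C [-143.3  -46.8] z 0.2135 F [ 0.5  0.1 -1.1] w 0.0397
```

View pics/m6.png

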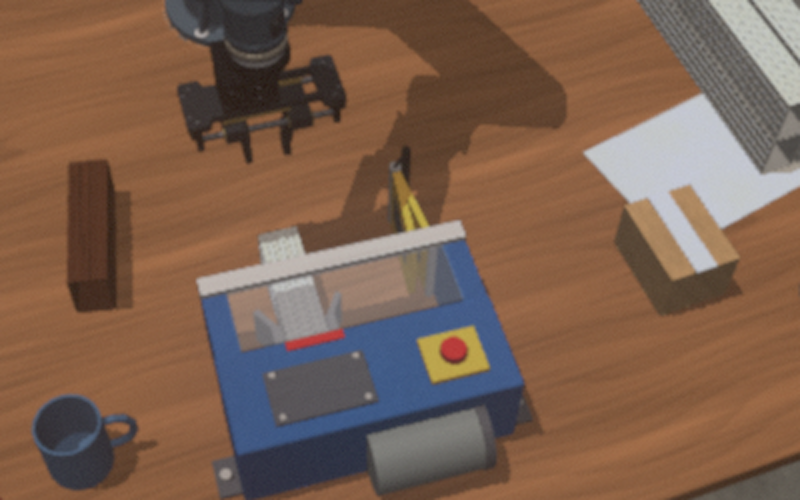

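The tube is home in the throat at about (297,290) and the door is folded at (410,210). The gripper is clear, and the brown tube, carton and mug haven't moved.

```bash
python3 -c "
from rig import robot
print(robot.hand_in())"
```

```text
the job is handed in; nothing more can be done
None
```

The door is fully folded back, the white tube is released against the stop (it didn't move under a 24 N push, though my camera measurement read about 4 mm short), nothing else was disturbed, and the job was handed in at about 18 s.

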